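Stir the polishing beads in the glass-cutting shop

TASK

Take the stirring rod from its slanted holder, lower it into the steel pot until its tip stands on the sprung floor, and keeping a steady downward push of about 10 N on that floor (the weight of 1 kg, however far it gives) stir two full rounds clockwise as seen from above, in a circle of about 35 mm radius round the pot's middle. Go on stirring if need be until the huddle of three blue beads is broken up, with at least two of them more than 6 cm apart, then put the rod back down to the bottom of its holder and let go. Use only the rod in the pot, never the fingers, keep every bead in the pot, do not force the rod or shove the pot away, and leave the glasses, stone and bottle alone.

Things in the scene. Friction and masses are not known exactly. Their poses are not given: they have to be found in the camera images.
- pot: Open round steel pot, loose on the table, about 0.9 kg without its floor; two short lugs on it are look only. Outer diameter 156 at the foot, 160 at the rim, 100 high, wall 4, inner radius about 75. Origin: centre of its underside; z up. It slides if its wall is pushed with more than a few newtons.
- plate (a joint): The pot's sprung floor, a dark disc (radius 71.5) under the beads. Value: m pressed down, 0 at rest, 0.022 bottomed. At rest its top is 35 above the pot's underside. It stays level and is slick (friction about 0.15). The push at which it yields differs each time, from 1 to 9 N; then 0.5 N more per mm. A rod landed on a bead presses it too, tip up to 24 above it.
- rod: Stirring rod, 0.14 kg: round steel, diameter 12, with a square cork handle 22 x 22. Origin: centre of the steel end; z along the rod to the handle. Steel from 0 to 112, handle 112 to 177 (whole length); handle's flats face the rod's x and y. Starts in the holder leaning 35 degrees (0.61 rad), handle up, towards the holder's -x; its y level.
- rod_tip (a point): Centre of the rod's lower end (the stirring end).
- rod_grip (a point): Point to grip: on the rod's axis, in the middle of the cork handle, 145 from the tip (32 below the handle's top end). Pinch the two sides that face the rod's y, with the fingers pointing along the rod.
- holder: Blue slanted rod holder, fixed: base plate 130 x 90 x 12 and a square pocket, inside 30 x 30, 85 deep, wall 5, whose axis leans 35 degrees (0.61 rad) from vertical, the mouth towards the holder's -x. Origin: underside of the base plate, z up; x horizontal, pointing roughly away from the robot.
- holder_in (a point): Centre of the pocket's bottom, inside. The resting rod lies on the pocket's lower (-x) inner wall, 9 off the pocket's axis, its tip on the bottom.
- holder_mouth (a point): Centre of the pocket's mouth; the line from holder_in to here is the pocket's axis.
- goblet: Bystander: stemmed glass, 76 wide, 150 high; origin at its foot.
- tumbler: Bystander: green glass tumbler, 76 wide, 90 high; origin at its foot.
- stone: Bystander: terracotta-coloured dressing stone 90 x 30 x 25 lying between pot and holder; origin under its centre.
- bottle: Bystander: white bottle with red cap, 60 wide, 160 high; origin at its foot.
- blue0_center (a point): Centre of a blue bead, a hard ball of diameter 24, 20 g, loose in the pot.
- blue1_center (a point): Centre of a blue bead, a hard ball of diameter 24, 20 g, loose in the pot.
- blue2_center (a point): Centre of a blue bead, a hard ball of diameter 24, 20 g, loose in the pot.
- white0_center (a point): Centre of a white bead, a hard ball of diameter 24, 20 g, loose in the pot.
- white1_center (a point): Centre of a white bead, a hard ball of diameter 24, 20 g, loose in the pot.
- white2_center (a point): Centre of a white bead, a hard ball of diameter 24, 20 g, loose in the pot.
- white3_center (a point): Centre of a white bead, a hard ball of diameter 24, 20 g, loose in the pot.
Not all that is in view belongs to the job. What is meant by the rod is not green or pink, and is the smaller of those in its own colour.

How it is judged:
On the way, in this order (a step that is already met when the one before it is completed fails the run):
1. clockwise stirring, the tip pushing on the floor with 8.5 to 11.5 N, passes the pot's +x side (20 mm or more from the centre) (contact force between rod and pot between 8.5 and 11.5 N and z of rod_tip in the frame of pot below 0.037 m and x of rod_tip in the frame of pot above 0.02 m and y of rod_tip in the frame of pot between -0.02 and 0.02 m), for 0.1 s.
2. clockwise stirring, the tip pushing on the floor with 8.5 to 11.5 N, passes its -y side (20 mm or more from the centre) (contact force between rod and pot between 8.5 and 11.5 N and z of rod_tip in the frame of pot below 0.037 m and y of rod_tip in the frame of pot below -0.02 m and x of rod_tip in the frame of pot between -0.02 and 0.02 m), for 0.1 s.
3. clockwise stirring, the tip pushing on the floor with 8.5 to 11.5 N, passes its -x side (20 mm or more from the centre) (contact force between rod and pot between 8.5 and 11.5 N and z of rod_tip in the frame of pot below 0.037 m and x of rod_tip in the frame of pot below -0.02 m and y of rod_tip in the frame of pot between -0.02 and 0.02 m), for 0.1 s.
4. clockwise stirring, the tip pushing on the floor with 8.5 to 11.5 N, passes its +y side (20 mm or more from the centre) (contact force between rod and pot between 8.5 and 11.5 N and z of rod_tip in the frame of pot below 0.037 m and y of rod_tip in the frame of pot above 0.02 m and x of rod_tip in the frame of pot between -0.02 and 0.02 m), for 0.1 s.
5. clockwise stirring, the tip pushing on the floor with 8.5 to 11.5 N, passes the pot's +x side (20 mm or more from the centre) (all of step 1), for 0.1 s.
At the end, for the whole second after the job is handed in: Two blue beads have centres over 60 mm apart; all seven beads are in the pot; the released rod rests in the holder, tip within 25 mm of the pocket's bottom centre; the pot is upright and within 30 mm of its start, each bystander within 30 mm of its own ((distance between blue0_center and blue1_center above 0.06 m or distance between any of blue0_center, blue1_center and blue2_center above 0.06 m) and horizontal distance between each of blue0_center, blue1_center, blue2_center, white0_center, white1_center, white2_center, white3_center and pot below 0.075 m and distance between rod_tip and holder_in below 0.025 m and linear speed of rod below 0.02 m/s and distance of each of pot, goblet, tumbler, stone, bottle from where it was at the start of the episode below 0.03 m and angle between pot's own z axis and vertical below 0.1 rad); the robot touches nothing.
It fails at once if the rod is forced against the pot or its floor with more than 22 N (contact force between rod and pot above 22 N).
It fails at once if the gripper's fingers touch the pot or a bead (contact force between the fingers and pot above 0.5 N or contact force between the fingers and blue0 above 0.5 N or contact force between the fingers and blue1 above 0.5 N or contact force between the fingers and blue2 above 0.5 N or contact force between the fingers and white0 above 0.5 N or contact force between the fingers and white1 above 0.5 N or contact force between the fingers and white2 above 0.5 N or contact force between the fingers and white3 above 0.5 N).
It fails at once if the pot is shoved more than 30 mm (distance of pot from where it was at the start of the episode above 0.03 m).
It fails at once if a bead leaves the pot (not (horizontal distance between blue0_center and pot below 0.085 m) or not (horizontal distance between blue1_center and pot below 0.085 m) or not (horizontal distance between blue2_center and pot below 0.085 m) or not (horizontal distance between white0_center and pot below 0.085 m) or not (horizontal distance between white1_center and pot below 0.085 m) or not (horizontal distance between white2_center and pot below 0.085 m) or not (horizontal distance between white3_center and pot below 0.085 m)).
It fails at once if a bystander is moved more than 30 mm (distance of any of goblet, tumbler, stone, bottle from where it was at the start of the episode above 0.03 m).
It also fails if it takes over 72 s, if anything falls off the work surface, if the arm or the gripper's body presses on something with over 40 N, if the wrist force passes 120 N, or if a joint passes its speed limit or range.

ROBOT

A 6-joint arm with a two-finger parallel gripper is mounted at the origin on the work surface. World frame = base frame: x ahead of the robot, y to its left, z up, the work surface at z = 0. Lengths are in m, angles in rad, forces in N, time in s.
With the tool pointing down it reaches from about 0.325 to 0.925 m from the base axis. Payload 3.1 kg.
Tool frame: the origin (TCP) lies at the very end of the fingers, on their centre line; the grasp point (between the pads) lies 19 mm behind it; z points along the fingers, y is the line along which they close (so a half turn about z gives the same grasp; the last joint's range is limited). The gripper opens to 85 mm and grips with 20 to 120 N. Pads are 22 mm wide; open, the fingers measure 114 mm over their backs; the gripper's body (76 mm by 85 mm) begins 54 mm behind the grasp point. The pads swing forward as they close: fully open they stand 13 mm farther back than shut.
Start: joints at [-1.407, 0.217, 1.613, -0, 1.311, -0.112], TCP at [0.17, -0.601, 0.231] pointing down, gripper open.
Joint ranges: [-2.75, 2.75], [-0.78, 2.1], [0.31, 2.55], [-1.13, 4.27], [0.13, 2.63], [-2.58, 2.58]. Speed limits (rad/s): [2.79, 2.79, 3.14, 3.14, 3.14, 3.14].

INTERFACE

Orientations are given as [roll, pitch, yaw] about the fixed x, y, z axes, in that order (R = Rz(yaw) Ry(pitch) Rx(roll)).
In Python, from workcell import ctrl, read_camera gives the robot as it stands.
- The arm moves only by the shell command python3 -m crank 'ROWS' [FORCE]. ROWS is JSON, a list of rows, each a list of 3 entries, a list of its own where there are three numbers: the shift along the tool's x, y, z in mm, then the turn, a rotation vector about the tool's x, y, z in rad, then the finger opening in mm, from 0 to 85.4. A call has 1 to 10 rows; each row shifts and turns the commanded pose from where the row before left it, along the tool's axes as they then stand; what a row does not reach is not made up. A row lasts 1/12 s, in which the tool goes at most 41.7 mm and 7.16 degrees, less where a joint would pass 70% of its speed; a pose out of reach is approached as far as the arm can. A call with a gripper value outside its range is refused whole. The fingers move at their own pace and stop on an object; FORCE is the grip in N (left out, the last holds). Time passes only in rows, so rows that do not move let the fingers close. It gives the time, the measured TCP pose, the force, the opening and the grip force at its end, in the units of the state.
- ctrl.get_state(): the state, without advancing time (a new reading comes with each control period).
- read_camera(name): name is "side" or "top"; returns a dict with "img" (400x640x3 uint8, red, green, blue), "z_map" (400x640 float32, m along the optical axis (not along the pixel's ray), 0 where there is no reading), "intrinsics" (3x3 intrinsics, pixels), "k1" (the pictures are not rectified: a ray, as slopes to the right and down, at radius r is drawn at 1 + k1 r^2 times it, then the intrinsics apply), "pose" (4x4, takes a point from camera to world coordinates). Camera axes: x right, y up, looking along -z (the intrinsics and any distortion apply to the point x, -y, -z); pixel columns grow to the right and rows downward; lengths in m; the calibration is good to about 2 mm. A picture is of the moment at which its call begins.
- ctrl.job_done(): hands the job in; it is judged then, once.
The state is a dict: "clock": time; "joint_pos": joint angles; "qvel": joint speeds; "joint_efforts": joint torques, N m; "tcp_pos": TCP position; "tool_rot": TCP orientation; "force": force on the tool from outside, world axes, zero at the start; "ft_torque": the same for the moment, N m; "width": finger opening in m; "gripper_force": force on a finger pad.
Only numpy, scipy, OpenCV 4.12 (cv2) and the standard library are available. Lean on these libraries where they do the work, as an engineer would, in place of code of your own. Each camera call takes 0.05 s, during which the arm holds its last target. There are 200 camera calls.

## Working session

There is one attempt and no reset: what is moved stays moved. The work goes in short steps, Python scripts to look and compute and a shell command to move; the robot and the scene stay as the last step left them, time stands still between calls to the robot, and variables do not carry over. Pictures are saved under pics/ and viewed, at most 10 in all, crops included, and the job is handed in when it is done.

```bash
mkdir -p pics; ls; python3 - <<'E'
from workcell import ctrl, read_camera
import cv2,numpy as np
for n in("side","top"):
    c=read_camera(n); cv2.imwrite(f"pics/{n}0.png",c["img"][:,:,::-1]); np.savez(f"/tmp/{n}0.npz",**c)
    print(n,c["intrinsics"].round(1).tolist(),c["k1"],c["pose"].round(3).tolist())
print(ctrl.get_state())
E
```

```text
pics
side [[362.3, 0.0, 316.7], [0.0, 362.3, 198.9], [0.0, 0.0, 1.0]] 0.002249232589998918 [[-0.998, 0.032, -0.06, 0.512], [-0.065, -0.722, 0.689, 0.656], [-0.021, 0.691, 0.723, 0.827], [0.0, 0.0, 0.0, 1.0]]
top [[483.2, 0.0, 312.3], [0.0, 483.2, 201.4], [0.0, 0.0, 1.0]] -0.06242541612893732 [[-0.016, 0.996, -0.092, 0.439], [-1.0, -0.018, -0.019, -0.012], [-0.02, 0.092, 0.996, 1.482], [0.0, 0.0, 0.0, 1.0]]
{'clock': 0.1, 'joint_pos': array([-1.40719595e+00,  2.17697057e-01,  1.61478347e+00, -3.04403726e-05,
        1.31128025e+00, -1.12197323e-01]), 'qvel': array([-0.00071247, -0.00164464, -0.00334106, -0.00058131,  0.00041119,
       -0.00096363]), 'joint_efforts': array([-7.48722723e-04, -3.98075652e+01, -3.04970098e+01, -1.77490865e-04,
        4.24814018e-03,  2.03287550e-05]), 'tcp_pos': array([ 0.17009095, -0.60064958,  0.23008235]), 'tool_rot': array([-3.13943487e+00, -2.13528157e-04,  2.75805308e-01]), 'force': array([0.31927845, 0.52135391, 0.33623024]), 'ft_torque': array([ 0.08408117, -0.00359124, -0.0143269 ]), 'gripper_force': 0.0, 'width': 0.08540900999431032}
```

View pics/side0.png

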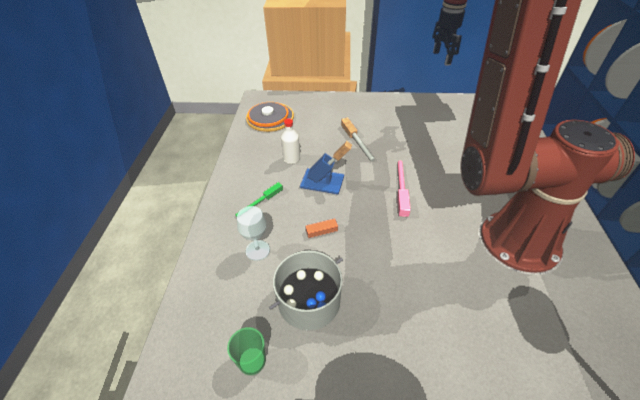

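View pics/top0.png

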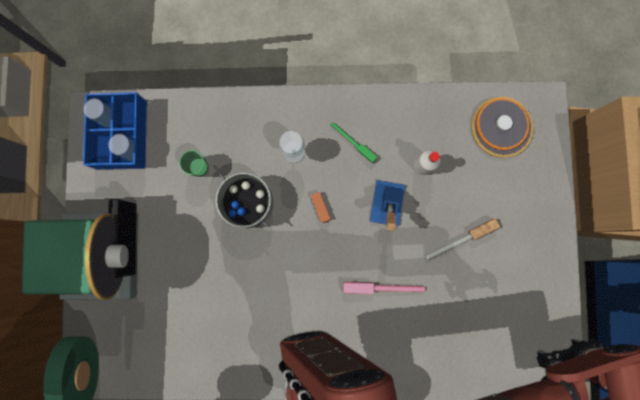

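Top view: the pot is at (243,201) and the blue huddle at (237,209). The holder is at (388,203), with its rod handle at (390,218).

Things that could be taken for the rod (top-view pixels):
- green rod (355,142): wrong colour
- pink rod (385,288): wrong colour
- long cork rod lying on the table (465,238): right colour, but the larger one
- short cork rod in the holder (390,218): this is the one I choose

I'll check it in a crop and measure.

```bash
cat > h.py <<'E'
import numpy as np,cv2
def rays(c,uv):
    K=c["intrinsics"];k=float(c["k1"]);uv=np.atleast_2d(np.array(uv,float))
    d=np.stack([(uv[:,0]-K[0,2])/K[0,0],(uv[:,1]-K[1,2])/K[1,1]],1);s=d.copy()
    for _ in range(8): s=d/(1+k*(s**2).sum(1,keepdims=True))
    return np.stack([s[:,0],-s[:,1],-np.ones(len(s))],1)
def plane(c,uv,z):
    P=np.array(c["pose"]);r=rays(c,uv)@P[:3,:3].T;o=P[:3,3]
    return o+r*((z-o[2])/r[:,2])[:,None]
def depth(c,uv):
    P=np.array(c["pose"]);uv=np.atleast_2d(uv).astype(int)
    r=rays(c,uv)*c["z_map"][uv[:,1],uv[:,0]][:,None]
    return r@P[:3,:3].T+P[:3,3]
def mask(c,lo,hi,box):
    h=cv2.cvtColor(c["img"],cv2.COLOR_RGB2HSV);m=cv2.inRange(h,np.array(lo),np.array(hi))
    b=np.zeros_like(m);x0,y0,x1,y1=box;b[y0:y1,x0:x1]=1
    return m*b
def pix(m):
    v,u=np.nonzero(m);return np.stack([u,v],1)
E
python3 - <<'E'
from h import *
S=dict(np.load('/tmp/side0.npz'));T=dict(np.load('/tmp/top0.npz'))
a=cv2.resize(T["img"][175:240,360:425],(400,400),interpolation=cv2.INTER_CUBIC);b=cv2.resize(S["img"][130:200,290:360],(400,400),interpolation=cv2.INTER_CUBIC)
cv2.imwrite("pics/crop1.png",np.hstack([a,b])[:,:,::-1])
np.set_printoptions(precision=4,suppress=True)
for n,c,bb,bc in(("top",T,(360,170,420,240),(380,205,402,240)),("side",S,(290,140,350,200),(325,135,360,170))):
    m=mask(c,(105,120,40),(125,255,255),bb);p=pix(m);P=depth(c,p)
    print(n,"blue",len(p),"z pct",np.percentile(P[:,2],[1,10,50,90,99]))
    low=(P[:,2]<.022)
    cs=max(cv2.findContours(m,0,1)[0],key=cv2.contourArea)
    print(" minrect hull of plane pts:",cv2.minAreaRect(plane(c,p[low],.012)[:,:2].astype(np.float32)*1000))
    hi=P[P[:,2]>.03];print(" high",hi.min(0),hi.max(0))
    m=mask(c,(5,80,60),(22,255,255),bc);p=pix(m);P=depth(c,p)
    print(n,"cork",len(p),p.min(0),p.max(0),np.median(P,0),P.min(0),P.max(0))
    w=np.linalg.svd(P-P.mean(0))[2];print(w)
# pot rim
for n,c,bb in(("top",T,(205,165,285,240)),("side",S,(255,235,360,340))):
    v,u=np.mgrid[bb[1]:bb[3],bb[0]:bb[2]];p=np.stack([u.ravel(),v.ravel()],1);P=depth(c,p)
    r=P[(P[:,2]>.092)&(P[:,2]<.112)&(np.hypot(*(P[:,:2]-np.median(P[:,:2],0)).T)<.12)]
    A=np.c_[2*r[:,:2],np.ones(len(r))];x=np.linalg.lstsq(A,(r[:,:2]**2).sum(1),rcond=None)[0]
    print(n,"rim",len(r),x[:2],np.sqrt(x[2]+x[0]**2+x[1]**2),np.median(r[:,2]), cv2.minEnclosingCircle(r[:,:2].astype(np.float32)))
    m=mask(c,(100,150,80),(125,255,255),(bb[0]+5,bb[1]+5,bb[2]-5,bb[3]-5));print(" bluebeads",plane(c,pix(m),.05).mean(0),len(pix(m)))
    m=mask(c,(0,0,150),(180,60,255),bb);k=cv2.connectedComponentsWithStats(m)
    print(" white",[(plane(c,k[3][i],.05)[0].round(3),k[2][i,4]) for i in range(1,k[0]) if k[2][i,4]>12])
for n,z,uv in(("goblet",.1,(291,145)),("bottle",.16,(431,157)),("stone",.025,(320,207)),("tumbler",.09,(192,161))): print(n,plane(T,uv,z))
E
```

```text
top blue 972 z pct [0.0048 0.0085 0.0137 0.0944 0.1116]
 minrect hull of plane pts: ((567.7525024414062, -212.5095977783203), (87.32526397705078, 125.21197509765625), 79.26422119140625)
 high [ 0.4394 -0.2409  0.0308] [ 0.6156 -0.0116  1.4821]
top cork 132 [387 212] [394 230] [ 0.5018 -0.2005  0.1611] [ 0.4796 -0.2128  0.1225] [ 0.5314 -0.1887  0.1779]
[[-0.6944  0.1084  0.7114]
 [-0.1724  0.9347 -0.3107]
 [-0.6986 -0.3384 -0.6304]]
side blue 820 z pct [0.004  0.0088 0.0121 0.0865 0.1083]
 minrect hull of plane pts: ((568.3507080078125, -204.24029541015625), (91.51557159423828, 126.16384887695312), 79.1248779296875)
 high [ 0.5116 -0.2289  0.0303] [0.6159 0.6555 0.8267]
side cork 173 [333 135] [351 160] [ 0.5038 -0.1933  0.1471] [ 0.4725 -0.463  -0.0027] [ 0.5328 -0.1843  0.1754]
[[ 0.0523  0.8234  0.565 ]
 [ 0.5998  0.4265 -0.677 ]
 [-0.7984  0.3743 -0.4716]]
top rim 284 [0.5762 0.2145] 0.07791601824768996 0.0989892366501054 ((0.5734252333641052, 0.2127954214811325), 0.0958537757396698)
 bluebeads [0.5542 0.2424 0.05  ] 131
 white [(array([0.676, 0.131, 0.05 ]), np.int32(13)), (array([0.625, 0.217, 0.05 ]), np.int32(32)), (array([0.57 , 0.301, 0.05 ]), np.int32(34)), (array([0.598, 0.174, 0.05 ]), np.int32(29)), (array([0.56 , 0.328, 0.05 ]), np.int32(81)), (array([0.555, 0.174, 0.05 ]), np.int32(29)), (array([0.497, 0.106, 0.05 ]), np.int32(14))]
side rim 509 [0.5782 0.2159] 0.07752126745051584 0.09778234550754283 ((0.5771350860595703, 0.21470344066619873), 0.08126462996006012)
 bluebeads [0.5565 0.2398 0.05  ] 151
 white [(array([0.579, 0.201, 0.05 ]), np.int32(7578)), (array([0.599, 0.175, 0.05 ]), np.int32(73)), (array([0.556, 0.176, 0.05 ]), np.int32(72)), (array([0.626, 0.218, 0.05 ]), np.int32(78))]
goblet [[0.7335 0.0735 0.1   ]]
bottle [[ 0.6795 -0.3177  0.16  ]]
stone [[ 0.5571 -0.0074  0.025 ]]
tumbler [[0.6944 0.3667 0.09  ]]
```

View pics/crop1.png

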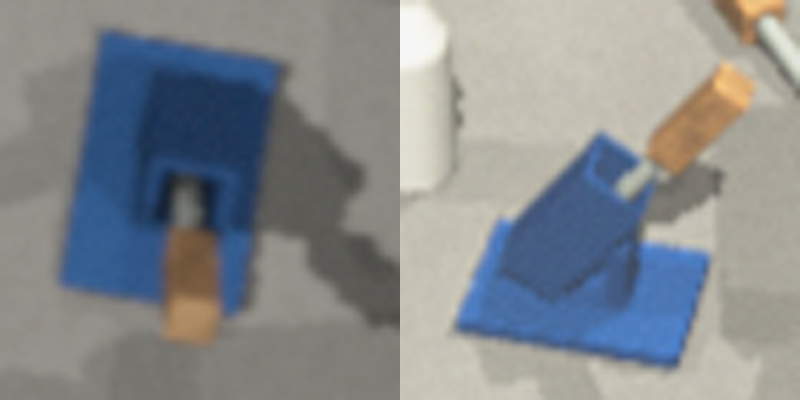

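The crop shows the short rod with its cork handle (side 341,148; top 390,221) in the blue pocket, so it is the right one. I'll triangulate the handle's centre, since the silhouette centroid is the grip point, and work out the tool pose.

```bash
cat >> h.py <<'E'
def tri(c1,a,c2,b):
    A=[];o=[]
    M=np.zeros((3,3));v=np.zeros(3)
    for c,p in((c1,a),(c2,b)):
        P=np.array(c["pose"]);d=P[:3,:3]@rays(c,p)[0];d/=np.linalg.norm(d);Q=np.eye(3)-np.outer(d,d);M+=Q;v+=Q@P[:3,3];o.append((d,P[:3,3]))
    x=np.linalg.solve(M,v);g=[np.linalg.norm(np.cross(d,x-q)) for d,q in o]
    return x,g[0]+g[1]
def corks(c,bc):
    k=cv2.connectedComponentsWithStats(mask(c,(5,80,60),(22,255,255),bc));i=1+np.argmax(k[2][1:,4]);return k[1]==i,k[3][i]
E
cat > rel.py <<'E'
# rel(goal pos, goal R) -> remaining shift in tool axes (mm) and rotvec
import numpy as np
from scipy.spatial.transform import Rotation as R
from workcell import ctrl
def rel(p,Rg):
    s=ctrl.get_state();Rc=R.from_euler('xyz',s["tool_rot"])
    print("t",s["clock"],"shift mm",(Rc.inv().apply(np.array(p)-s["tcp_pos"])*1e3).round(1),"rot",(Rc.inv()*Rg).as_rotvec().round(3),"force",s["force"].round(1),"w",round(s["width"],4))
E
python3 - <<'E'
from h import *;from rel import *
np.set_printoptions(precision=4,suppress=True)
S=dict(np.load('/tmp/side0.npz'));T=dict(np.load('/tmp/top0.npz'))
mT,cT=corks(T,(380,205,402,240));mS,cS=corks(S,(325,135,353,165));print(cT,mT.sum(),cS,mS.sum())
g,e=tri(T,cT,S,cS);print("grip",g,"gap",e)
for c,m in((T,mT),(S,mS)):
    r=cv2.minAreaRect(pix(m).astype(np.float32));print(r)
yaw=-.188;ax=np.array([-np.sin(.611)*np.cos(yaw),-np.sin(.611)*np.sin(yaw),np.cos(.611)])
print("axis",ax,"tip",g-ax*.1445,"base z-normal")
# project predicted handle ends through both views for check
def proj(c,x):
    P=np.array(c["pose"]);q=P[:3,:3].T@(x-P[:3,3]);s=np.array([q[0],-q[1]])/-q[2];s=s*(1+float(c["k1"])*(s@s));K=c["intrinsics"];return s*K[0,0]+K[:2,2]
for c in(T,S):print([proj(c,g+ax*d).round(1) for d in(-.033,0,.0325)])
# tool: z=-ax, y=+-rod y
z=-ax
for sg in(1,-1):
    y=sg*np.array([-np.sin(yaw),np.cos(yaw),0]);x=np.cross(y,z);Rg=R.from_matrix(np.c_[x,y,z])
    print(sg,Rg.as_euler('xyz'));
    for up in(.1,0): rel(g-z*up+z*.019,Rg); print(g-z*up+z*.019)
E
```

```text
[390.553  221.4697] 132 [342.3193 150.4458] 166
grip [ 0.5046 -0.2028  0.1401] gap 0.0012316266595527475
((390.5, 221.0), (18.0, 7.0), 90.0)
((342.25, 150.25001525878906), (7.77817440032959, 21.21320343017578), 45.0)
axis [-0.5636  0.1072  0.8191] tip [ 0.586  -0.2182  0.0218] base z-normal
[array([390.3, 215.2]), array([390.6, 221.2]), array([390.9, 227.5])]
[array([336.2, 156.5]), array([342.5, 150.5]), array([349. , 144.2])]
1 [3.1416 0.611  2.9536]
t 0.1 shift mm [ 388.6 -312.5   24.4] rot [-0.81  -0.194 -2.568] force [0.3 0.5 0.3] w 0.0854
[ 0.4589 -0.1941  0.2065]
t 0.1 shift mm [ 439.9 -286.7  106.2] rot [-0.81  -0.194 -2.568] force [0.3 0.5 0.3] w 0.0854
[ 0.5153 -0.2048  0.1246]
-1 [ 3.1416 -0.611  -0.188 ]
t 0.1 shift mm [ 388.6 -312.5   24.4] rot [-0.144  0.6    0.449] force [0.3 0.5 0.3] w 0.0854
[ 0.4589 -0.1941  0.2065]
t 0.1 shift mm [ 439.9 -286.7  106.2] rot [-0.144  0.6    0.449] force [0.3 0.5 0.3] w 0.0854
[ 0.5153 -0.2048  0.1246]
```

```bash
python3 -m crank '[[[30,-24,-2],[0,0,0],85],[[30,-24,0],[0,0,0],85],[[30,-24,0],[0,0,0],85],[[30,-24,0],[0,0,0],85],[[30,-24,0],[0,0,0],85],[[30,-24,0],[0,0,0],85],[[30,-24,0],[0,0,0],85],[[30,-24,0],[0,0,0],85],[[30,-24,0],[0,0,0],85],[[30,-24,0],[0,0,0],85]]' 60
python3 -m crank '[[[30,-24,0],[0,0,0],85],[[30,-24,0],[0,0,0],85],[[0,0,0],[-0.018,0.075,0.056],85],[[0,0,0],[-0.018,0.075,0.056],85],[[0,0,0],[-0.018,0.075,0.056],85],[[0,0,0],[-0.018,0.075,0.056],85],[[0,0,0],[-0.018,0.075,0.056],85],[[0,0,0],[-0.018,0.075,0.056],85],[[0,0,0],[-0.018,0.075,0.056],85],[[0,0,0],[-0.018,0.075,0.056],85]]'
cat > goals.py <<'E'
from rel import *
yaw=-.188;ax=np.array([-np.sin(.611)*np.cos(yaw),-np.sin(.611)*np.sin(yaw),np.cos(.611)])
z=-ax;y=np.array([np.sin(yaw),-np.cos(yaw),0]);RG=R.from_matrix(np.c_[np.cross(y,z),y,z])
g=np.array([.5046,-.2028,.1401]);POT=np.array([.577,.215])
E
python3 -c "
from goals import *
rel(g-z*.081,RG);rel(g+z*.019,RG)"
```

```text
clock: 0.93
tcp_pos: [0.394, -0.2868, 0.2329]
tool_rot: [-3.141, 0.0, 0.276]
force: [0.5, -0.8, 0.1]
width: 0.0848
gripper_force: 0.0
clock: 1.77
tcp_pos: [0.4379, -0.2262, 0.2331]
tool_rot: [3.139, -0.615, -0.189]
force: [0.2, 0.4, -0.4]
width: 0.0852
gripper_force: 0.0
t 1.7667 shift mm [ -3.4 -35.6  30.2] rot [ 0.003 -0.004 -0.001] force [ 0.2  0.4 -0.4] w 0.0852
t 1.7667 shift mm [ -3.8 -35.9 130.2] rot [ 0.003 -0.004 -0.001] force [ 0.2  0.4 -0.4] w 0.0852
```

```bash
python3 -m crank '[[[-3.5,-18,0],[0,0,0],85],[[0,-18,0],[0,0,0],85],[[0,0,20],[0,0,0],85],[[0,0,20],[0,0,0],85],[[0,0,20],[0,0,0],85],[[0,0,20],[0,0,0],85],[[0,0,20],[0,0,0],85],[[0,0,20],[0,0,0],85],[[0,0,10],[0,0,0],85],[[0,0,0],[0,0,0],85]]'
python3 - <<'E'
from goals import *
rel(g+z*.019,RG)
from h import *;from workcell import read_camera
c=read_camera("side");d=read_camera("top")
a=cv2.resize(c["img"][100:200,270:390],None,fx=3.3,fy=3.3,interpolation=2);b=cv2.resize(d["img"][160:260,330:450],None,fx=3.3,fy=3.3,interpolation=2)
cv2.imwrite("pics/grasp.png",np.hstack([a,b])[:,:,::-1])
E
```

```text
clock: 2.6
tcp_pos: [0.5144, -0.2033, 0.1216]
tool_rot: [-3.141, -0.607, -0.187]
force: [-0.8, 0.2, 0.6]
width: 0.0852
gripper_force: 0.0
t 2.6 shift mm [ 2.7  1.4 -1.7] rot [-0.001  0.004  0.001] force [-0.8  0.2  0.6] w 0.0852
```

View pics/grasp.png

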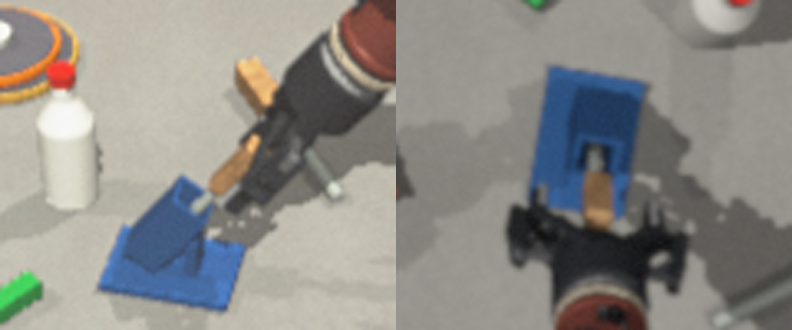

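The handle (side crop 235,165; top crop 597,197) lies between the open fingers. I'll nudge the pose and close.

```bash
python3 -m crank '[[[2.5,1,-1],[0,0,0],85],[[0,0,0],[0,0,0],10],[[0,0,0],[0,0,0],10],[[0,0,0],[0,0,0],10],[[0,0,0],[0,0,0],10],[[0,0,0],[0,0,0],10],[[0,0,0],[0,0,0],10],[[0,0,0],[0,0,0],10]]' 90
python3 -c "
from goals import *
rel(g+z*.019,RG)"
```

```text
clock: 3.37
tcp_pos: [0.5167, -0.2057, 0.1275]
tool_rot: [3.139, -0.612, -0.185]
force: [-3.8, 1.2, 5.6]
width: 0.021
gripper_force: 87.5
t 3.3667 shift mm [-3.  -0.6  1.6] rot [ 0.001 -0.001  0.002] force [-3.8  1.2  5.6] w 0.021
```

```bash
python3 -m crank '[[[0,0,-8],[0,0,0],10],[[0,0,-15],[0,0,0],10],[[0,0,-20],[0,0,0],10],[[0,0,-20],[0,0,0],10],[[0,0,-20],[0,0,0],10],[[0,0,-20],[0,0,0],10],[[0,0,-20],[0,0,0],10],[[0,0,-20],[0,0,0],10],[[0,0,0],[0,0,0],10]]'
python3 -m crank '[[[0,0,0],[0,-0.1,0],10],[[0,0,0],[0,-0.1,0],10],[[0,0,0],[0,-0.1,0],10],[[0,0,0],[0,-0.1,0],10],[[0,0,0],[0,-0.1,0],10],[[0,0,0],[0,-0.11,0],10],[[0,0,0],[0,0,0],10]]'
python3 -c "
from goals import *
RV=R.from_euler('xyz',[np.pi,0,yaw]);rel([.585,.207,.29],RV)
from h import *;from workcell import read_camera
c=read_camera('side');d=read_camera('top');np.savez('/tmp/s1.npz',**c);np.savez('/tmp/t1.npz',**d)
a=cv2.resize(c['img'][80:200,290:420],None,fx=3,fy=3,interpolation=2);b=cv2.resize(d['img'][160:240,200:285],(390,360),interpolation=2)
cv2.imwrite('pics/held.png',np.hstack([a,b])[:,:,::-1])"
```

```text
clock: 4.12
tcp_pos: [0.4359, -0.1911, 0.2479]
tool_rot: [3.134, -0.617, -0.184]
force: [0.2, -1.0, 0.2]
width: 0.021
gripper_force: 88.3
clock: 4.7
tcp_pos: [0.4384, -0.1906, 0.2423]
tool_rot: [3.14, 0.003, -0.186]
force: [1.3, -0.3, -2.3]
width: 0.0212
gripper_force: 88.4
t 4.7 shift mm [  70.4 -417.8  -48.6] rot [0.002 0.003 0.002] force [ 1.3 -0.3 -2.3] w 0.0212
```

View pics/held.png

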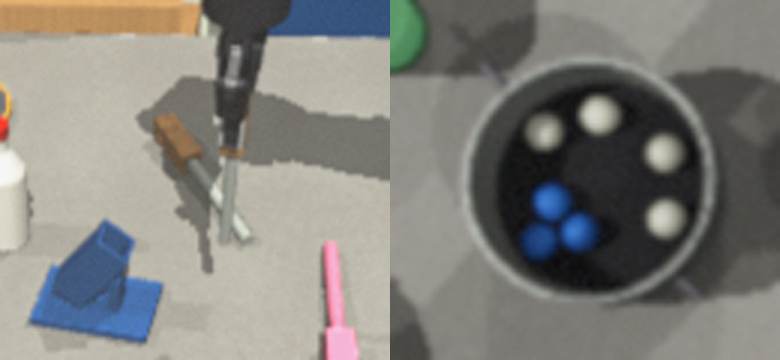

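The held crop shows the rod hanging vertical, tip at crop (226,242). In the pot the blue huddle is at crop (557,222), the whites are up and to the right, and the free spot is near crop (600,165), about world (0.588, 0.213). I'll move over it.

```bash
python3 -m crank '[[[0,-20,-12],[0,0,0],10],[[6,-36,-12],[0,0,0],10],[[7,-36,-12],[0,0,0],10],[[7,-36,-10],[0,0,0],10],[[7,-36,0],[0,0,0],10],[[7,-36,0],[0,0,0],10],[[7,-36,0],[0,0,0],10],[[7,-36,0],[0,0,0],10],[[7,-36,0],[0,0,0],10],[[7,-36,0],[0,0,0],10]]'
python3 -m crank '[[[7,-36,0],[0,0,0],10],[[5,-30,0],[0,0,0],10],[[5,-14,0],[0,0,0],10],[[0,0,0],[0,0,0],10],[[0,0,0],[0,0,0],10]]'
python3 - <<'E'
from goals import *;from h import *;from workcell import read_camera
RV=R.from_euler('xyz',[np.pi,0,yaw]);rel([.588,.213,.28],RV)
c=read_camera("side");d=read_camera("top")
s=ctrl.get_state();x=s["tcp_pos"]
for cc,n in((c,'s'),(d,'t')):
    P=np.array(cc["pose"]);q=P[:3,:3].T@(x-[0,0,.126]-P[:3,3]);u=np.array([q[0],-q[1]])/-q[2]*362.3+[316.7,198.9] if n=='s' else 0
    print(n,u)
cv2.imwrite("pics/over.png",cv2.resize(c["img"][170:340,240:380],(560,680)[::1] if 0 else (490,595),interpolation=2)[:,:,::-1])
E
```

```text
clock: 5.63
tcp_pos: [0.5601, 0.1377, 0.2892]
tool_rot: [3.14, -0.003, -0.188]
force: [0.6, -1.0, -0.3]
width: 0.021
gripper_force: 88.5
clock: 6.05
tcp_pos: [0.5916, 0.2116, 0.2887]
tool_rot: [3.139, -0.001, -0.186]
force: [0.4, -0.9, -1.0]
width: 0.021
gripper_force: 88.7
t 6.05 shift mm [-3.8 -0.7  8.7] rot [ 0.003 -0.001  0.002] force [ 0.4 -0.9 -1. ] w 0.021
s [299.82238414 260.50605941]
t 0
```

View pics/over.png

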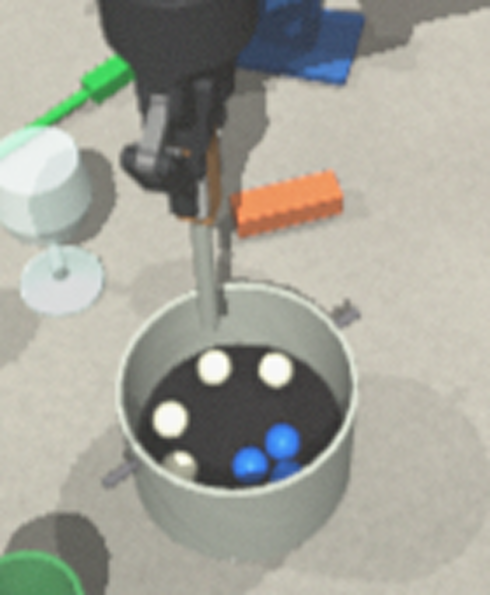

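The tip (crop 207,326) is where predicted, clear of every bead. I'll take a force baseline, then lower to just above the floor.

```bash
cat > avg.py <<'E'
import sys,numpy as np
from workcell import ctrl,read_camera
n=int(sys.argv[1]);f=[]
for _ in range(n):
    read_camera("top");f.append(ctrl.get_state()["force"])
s=ctrl.get_state();f=np.array(f);print("F",f.mean(0).round(2),"sd",f.std(0).round(2),"tcp",s["tcp_pos"].round(4),"t",round(s["clock"],2))
E
python3 avg.py 8
python3 -m crank '[[[-3,0,20],[0,0,0],10],[[0,0,20],[0,0,0],10],[[0,0,20],[0,0,0],10],[[0,0,20],[0,0,0],10],[[0,0,20],[0,0,0],10],[[0,0,12],[0,0,0],10],[[0,0,3],[0,0,0],10],[[0,0,0],[0,0,0],10],[[0,0,0],[0,0,0],10]]'
python3 avg.py 5
```

```text
F [ 0.09 -0.04 -1.25] sd [0.38 0.56 0.64] tcp [0.5927 0.2113 0.2893] t 6.55
clock: 7.3
tcp_pos: [0.5906, 0.2122, 0.1753]
tool_rot: [3.14, -0.003, -0.188]
force: [0.5, 0.6, 0.4]
width: 0.0211
gripper_force: 88.8
F [-0.2  -0.19 -0.96] sd [0.22 0.32 0.37] tcp [0.5907 0.2123 0.1757] t 7.55
```

```bash
for i in 1 ; do python3 -m crank '[[[0,0,4],[0,0,0],10],[[0,0,4],[0,0,0],10],[[0,0,3],[0,0,0],10],[[0,0,0],[0,0,0],10],[[0,0,0],[0,0,0],10]]'; python3 avg.py 3; done
python3 -m crank '[[[0,0,2],[0,0,0],10],[[0,0,0],[0,0,0],10],[[0,0,0],[0,0,0],10]]'; python3 avg.py 3
python3 -m crank '[[[0,0,2],[0,0,0],10],[[0,0,0],[0,0,0],10],[[0,0,0],[0,0,0],10]]'; python3 avg.py 3
python3 -m crank '[[[0,0,2],[0,0,0],10],[[0,0,0],[0,0,0],10],[[0,0,0],[0,0,0],10]]'; python3 avg.py 3
```

```text
clock: 7.97
tcp_pos: [0.5893, 0.2119, 0.1624]
tool_rot: [3.139, -0.0, -0.188]
force: [0.1, 0.2, -1.6]
width: 0.021
gripper_force: 88.8
F [ 0.05  0.57 -1.18] sd [0.68 0.43 0.42] tcp [0.59   0.212  0.1633] t 8.12
clock: 8.37
tcp_pos: [0.5898, 0.212, 0.1611]
tool_rot: [3.139, -0.002, -0.188]
force: [0.2, -0.3, -0.9]
width: 0.0207
gripper_force: 88.8
F [-0.18 -0.05 -0.78] sd [0.3  0.2  0.42] tcp [0.5899 0.212  0.1612] t 8.52
clock: 8.77
tcp_pos: [0.5907, 0.2121, 0.161]
tool_rot: [3.14, -0.004, -0.188]
force: [-1.2, 0.0, 5.2]
width: 0.0215
gripper_force: 89.3
F [-0.83 -0.91  5.29] sd [0.19 0.6  0.45] tcp [0.5907 0.2121 0.1609] t 8.92
clock: 9.17
tcp_pos: [0.5909, 0.2122, 0.1595]
tool_rot: [3.14, -0.004, -0.187]
force: [-1.7, -0.8, 7.8]
width: 0.0211
gripper_force: 89.8
F [-1.29 -0.88  8.18] sd [0.37 0.19 0.24] tcp [0.5909 0.2121 0.1596] t 9.32
```

```bash
python3 -m crank '[[[0,0,1],[0,0,0],10],[[0,0,0],[0,0,0],10],[[0,0,0],[0,0,0],10]]'; python3 avg.py 4
python3 -c "
from goals import *
RV=R.from_euler('xyz',[np.pi,0,yaw])
for a in np.r_[20:-341:-30]:
    p=POT+.035*np.array([np.cos(np.radians(a)),np.sin(np.radians(a))]);q=POT+.035*np.array([np.cos(np.radians(a-9)),np.sin(np.radians(a-9))]);d=q-p
    e=p-ctrl.get_state()['tcp_pos'][:2]
    t=lambda v:(RV.inv().apply([*v,0])*1e3).round(1)[:2]
    print(a,'from here',t(e))
"
```

```text
clock: 9.57
tcp_pos: [0.5909, 0.2121, 0.1587]
tool_rot: [3.14, -0.004, -0.188]
force: [-2.1, -0.1, 7.9]
width: 0.0207
gripper_force: 89.9
F [-1.93 -0.83  7.71] sd [0.47 0.47 0.29] tcp [0.5909 0.2121 0.1588] t 9.77
20 from here [ 15.9 -18.1]
-10 from here [20.8 -0.7]
-40 from here [16.4 16.9]
-70 from here [ 3.7 29.9]
-100 from here [-13.7  34.8]
-130 from here [-31.3  30.3]
-160 from here [-44.3  17.7]
-190 from here [-49.2   0.3]
-220 from here [-44.7 -17.3]
-250 from here [-32.1 -30.3]
-280 from here [-14.7 -35.2]
-310 from here [  2.9 -30.8]
-340 from here [ 15.9 -18.1]
```

Contact is confirmed: the floor yields at about 9 N. I'll push slightly deeper, move out to 35 mm, then stir in 10° steps, one quadrant per call.

```bash
python3 -m crank '[[[4,0,0.5],[0,0,0],10],[[6,0,0.5],[0,0,0],10],[[6,0,0.5],[0,0,0],10],[[5,0,0],[0,0,0],10],[[0,0,0],[0,0,0],10]]'; python3 avg.py 3
python3 -c "
from goals import *
s=ctrl.get_state();print(((s['tcp_pos'][:2]-POT)*1e3).round(1))"
```

```text
clock: 10.18
tcp_pos: [0.6125, 0.2086, 0.1577]
tool_rot: [3.142, -0.005, -0.188]
force: [-0.9, 0.6, 9.0]
width: 0.0215
gripper_force: 89.9
F [-1.15 -0.36  9.09] sd [0.42 0.11 0.43] tcp [0.6123 0.2087 0.1578] t 10.33
[35.3 -6.3]
```

```bash
python3 -m crank '[[[-0.5,6.1,0],[0,0,0],10],[[-1.6,5.9,0],[0,0,0],10],[[-2.6,5.5,0],[0,0,0],10],[[-3.5,5.0,0],[0,0,0],10],[[-4.3,4.3,0],[0,0,0],10],[[-5.0,3.5,0],[0,0,0],10],[[-5.5,2.6,0],[0,0,0],10],[[-5.9,1.6,0],[0,0,0],10],[[-6.1,0.5,0],[0,0,0],10]]'; python3 avg.py 2
```

```text
clock: 11.08
tcp_pos: [0.574, 0.1805, 0.159]
tool_rot: [-3.14, -0.013, -0.188]
force: [1.1, -0.3, 8.3]
width: 0.0212
gripper_force: 89.9
F [ 1.2  -0.29  8.03] sd [0.4  0.23 0.29] tcp [0.5729 0.1807 0.1587] t 11.18
```

```bash
python3 -m crank '[[[-6.1,-0.5,0.4],[0,0,0],10],[[-5.9,-1.6,0.4],[0,0,0],10],[[-5.5,-2.6,0.2],[0,0,0],10],[[-5.0,-3.5,0],[0,0,0],10],[[-4.3,-4.3,0],[0,0,0],10],[[-3.5,-5.0,0],[0,0,0],10],[[-2.6,-5.5,0],[0,0,0],10],[[-1.6,-5.9,0],[0,0,0],10],[[-0.5,-6.1,0],[0,0,0],10]]'; python3 avg.py 2
```

```text
clock: 11.93
tcp_pos: [0.5443, 0.2209, 0.157]
tool_rot: [3.139, -0.008, -0.187]
force: [0.4, -2.1, 8.4]
width: 0.0212
gripper_force: 90.0
F [ 0.05 -1.44  8.87] sd [1.27 0.68 0.28] tcp [0.5445 0.2218 0.1571] t 12.03
```

```bash
python3 -m crank '[[[0.5,-6.1,0],[0,0,0],10],[[1.6,-5.9,0],[0,0,0],10],[[2.6,-5.5,0],[0,0,0],10],[[3.5,-5.0,0],[0,0,0],10],[[4.3,-4.3,0],[0,0,0],10],[[5.0,-3.5,0],[0,0,0],10],[[5.5,-2.6,0],[0,0,0],10],[[5.9,-1.6,0],[0,0,0],10],[[6.1,-0.5,0],[0,0,0],10]]'; python3 avg.py 2
```

```text
clock: 12.78
tcp_pos: [0.5838, 0.25, 0.1565]
tool_rot: [3.141, -0.003, -0.187]
force: [-2.6, 0.2, 9.4]
width: 0.021
gripper_force: 90.1
F [-1.62 -0.24  9.48] sd [0.26 0.15 0.22] tcp [0.5849 0.2498 0.1568] t 12.88
```

```bash
python3 -m crank '[[[6.1,0.5,-0.3],[0,0,0],10],[[5.9,1.6,-0.3],[0,0,0],10],[[5.5,2.6,0],[0,0,0],10],[[5.0,3.5,0],[0,0,0],10],[[4.3,4.3,0],[0,0,0],10],[[3.5,5.0,0],[0,0,0],10],[[2.6,5.5,0],[0,0,0],10],[[1.6,5.9,0],[0,0,0],10],[[0.5,6.1,0],[0,0,0],10]]'; python3 avg.py 2
python3 - <<'E'
from h import *;from workcell import read_camera
d=read_camera("top");c=read_camera("side")
cv2.imwrite("pics/r1.png",np.hstack([cv2.resize(d["img"][160:240,200:285],(390,367),interpolation=2),cv2.resize(c["img"][235:335,255:361],(390,367),interpolation=2)])[:,:,::-1])
E
```

```text
clock: 13.63
tcp_pos: [0.6136, 0.2098, 0.1582]
tool_rot: [-3.138, -0.009, -0.188]
force: [-0.3, 2.0, 8.9]
width: 0.021
gripper_force: 89.9
F [-0.06  1.19  8.09] sd [0.67 0.04 0.24] tcp [0.6135 0.2087 0.1582] t 13.73
```

View pics/r1.png

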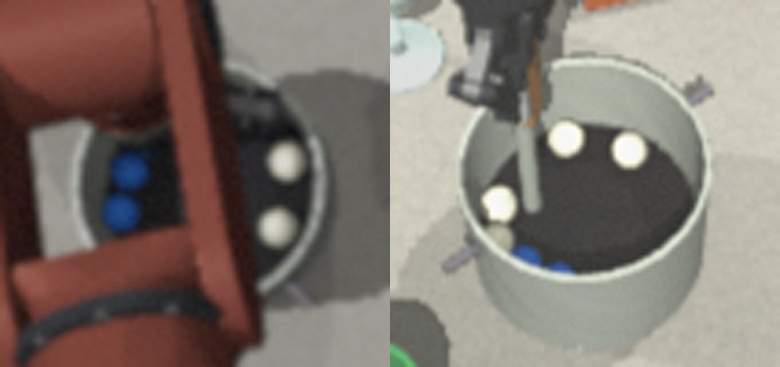

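After the first round, side crop: tip at (530,208), blues along the near wall at (527,258) and (560,270), whites on the far side. I'll check that the pot hasn't moved, then do round two.

```bash
cat > pot.py <<'E'
from h import *;from workcell import read_camera
c=read_camera("side");np.savez('/tmp/s2.npz',**c)
v,u=np.mgrid[235:340,255:360];P=depth(c,np.stack([u.ravel(),v.ravel()],1))
r=P[(P[:,2]>.092)&(P[:,2]<.108)&(abs(np.hypot(*(P[:,:2]-[.577,.215]).T)-.078)<.03)]
for _ in range(3):
    x=np.linalg.lstsq(np.c_[2*r[:,:2],np.ones(len(r))],(r[:,:2]**2).sum(1),rcond=None)[0];R0=np.sqrt(x[2]+x[0]**2+x[1]**2)
    r=r[abs(np.hypot(*(r[:,:2]-x[:2]).T)-R0)<.006]
print("pot",x[:2].round(4),R0.round(4),len(r))
E
python3 pot.py
python3 -m crank '[[[-0.5,6.1,0.4],[0,0,0],10],[[-1.6,5.9,0.4],[0,0,0],10],[[-2.6,5.5,0.2],[0,0,0],10],[[-3.5,5.0,0.2],[0,0,0],10],[[-4.3,4.3,0.2],[0,0,0],10],[[-5.0,3.5,0],[0,0,0],10],[[-5.5,2.6,0],[0,0,0],10],[[-5.9,1.6,0],[0,0,0],10],[[-6.1,0.5,0],[0,0,0],10]]'; python3 avg.py 2
```

```text
pot [0.5781 0.2159] 0.0775 454
clock: 14.63
tcp_pos: [0.5744, 0.1806, 0.1576]
tool_rot: [-3.14, -0.014, -0.188]
force: [2.4, -0.5, 8.4]
width: 0.0211
gripper_force: 90.0
F [1.32 0.11 8.55] sd [0.29 0.38 0.15] tcp [0.5733 0.1808 0.1573] t 14.73
```

Pot unmoved, force about 9.7 N. Continuing.

```bash
python3 -m crank '[[[-6.1,-0.5,0.3],[0,0,0],10],[[-5.9,-1.6,0.2],[0,0,0],10],[[-5.5,-2.6,0],[0,0,0],10],[[-5.0,-3.5,0],[0,0,0],10],[[-4.3,-4.3,0],[0,0,0],10],[[-3.5,-5.0,0],[0,0,0],10],[[-2.6,-5.5,0],[0,0,0],10],[[-1.6,-5.9,0],[0,0,0],10],[[-0.5,-6.1,0],[0,0,0],10]]'; python3 avg.py 2
python3 -m crank '[[[0.5,-6.1,0],[0,0,0],10],[[1.6,-5.9,0],[0,0,0],10],[[2.6,-5.5,0],[0,0,0],10],[[3.5,-5.0,0],[0,0,0],10],[[4.3,-4.3,0],[0,0,0],10],[[5.0,-3.5,0],[0,0,0],10],[[5.5,-2.6,0],[0,0,0],10],[[5.9,-1.6,0],[0,0,0],10],[[6.1,-0.5,0],[0,0,0],10]]'; python3 avg.py 2
```

```text
clock: 15.48
tcp_pos: [0.5445, 0.2209, 0.156]
tool_rot: [3.139, -0.009, -0.187]
force: [-0.2, -3.3, 9.7]
width: 0.0211
gripper_force: 90.1
F [-0.06 -1.17  9.98] sd [0.12 0.18 0.67] tcp [0.5447 0.2219 0.156 ] t 15.58
clock: 16.33
tcp_pos: [0.5838, 0.2501, 0.1554]
tool_rot: [3.142, -0.003, -0.187]
force: [-2.4, 0.5, 9.7]
width: 0.021
gripper_force: 90.1
F [-1.76  0.2   9.69] sd [0.25 0.07 0.05] tcp [0.5849 0.2499 0.1557] t 16.43
```

```bash
python3 -m crank '[[[6.1,0.5,-0.4],[0,0,0],10],[[5.9,1.6,-0.3],[0,0,0],10],[[5.5,2.6,-0.2],[0,0,0],10],[[5.0,3.5,0],[0,0,0],10],[[4.3,4.3,0.2],[0,0,0],10],[[3.5,5.0,0.2],[0,0,0],10],[[2.6,5.5,0.2],[0,0,0],10],[[1.6,5.9,0.2],[0,0,0],10],[[0.5,6.1,0.2],[0,0,0],10]]'; python3 avg.py 2
python3 -m crank '[[[-0.5,6.1,0.2],[0,0,0],10],[[-1.6,5.9,0.2],[0,0,0],10],[[-2.6,5.5,0.1],[0,0,0],10],[[-3.5,5.0,0.1],[0,0,0],10],[[-4.3,4.3,0],[0,0,0],10],[[-5.0,3.5,0],[0,0,0],10],[[-5.5,2.6,0],[0,0,0],10],[[-5.9,1.6,0],[0,0,0],10],[[-6.1,0.5,0],[0,0,0],10]]'; python3 avg.py 2
python3 pot.py; python3 - <<'E'
from h import *
c=dict(np.load('/tmp/s2.npz'));
cv2.imwrite("pics/r2.png",cv2.resize(c["img"][235:335,255:361],(530,500),interpolation=2)[:,:,::-1])
E
```

```text
clock: 17.18
tcp_pos: [0.6139, 0.2099, 0.1566]
tool_rot: [-3.138, -0.009, -0.188]
force: [-0.0, 2.9, 9.6]
width: 0.0207
gripper_force: 90.0
F [-0.21  0.95  9.41] sd [0.09 0.19 0.01] tcp [0.6138 0.2088 0.1566] t 17.28
clock: 18.03
tcp_pos: [0.5747, 0.1806, 0.1567]
tool_rot: [-3.14, -0.015, -0.188]
force: [2.8, 1.4, 8.9]
width: 0.0209
gripper_force: 90.0
F [ 1.12 -0.21  9.35] sd [0.14 0.2  0.55] tcp [0.5736 0.1808 0.1564] t 18.13
pot [0.5782 0.2158] 0.0775 458
```

View pics/r2.png

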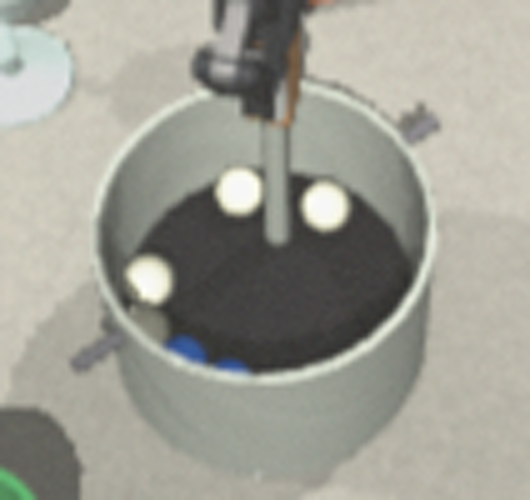

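The blues sit against the near (+y) wall, crop (187,350) and (232,368), with one hidden. I'll locate them from the top camera.

```bash
cat > beads.py <<'E'
from h import *;from workcell import read_camera;import sys
d=read_camera("top");c=read_camera("side")
z=float(sys.argv[1])
for n,cc,bb in(("top",d,(205,165,285,240)),("side",c,(258,240,358,335))):
    k=cv2.connectedComponentsWithStats(mask(cc,(100,140,60),(125,255,255),bb))
    o=[]
    for i in range(1,k[0]):
        if k[2][i,4]<8: continue
        p=((plane(cc,k[3][i],z)[0,:2]-[.577,.215])*1e3);o.append((p.round(0),"ang",round(np.degrees(np.arctan2(p[1],p[0]))),int(k[2][i,4]),k[2][i,:4].tolist()))
    print(n,*o,sep="\n  ")
cv2.imwrite("pics/%s.png"%sys.argv[2],cv2.resize(d["img"][155:245,195:290],(570,540),interpolation=2)[:,:,::-1])
E
python3 beads.py 0.04 b1
```

```text
top
  (array([-17.,  59.]), 'ang', 106, 32, [223, 205, 8, 6])
side
  (array([35., 36.]), 'ang', 46, 15, [290, 303, 6, 4])
```

View pics/b1.png

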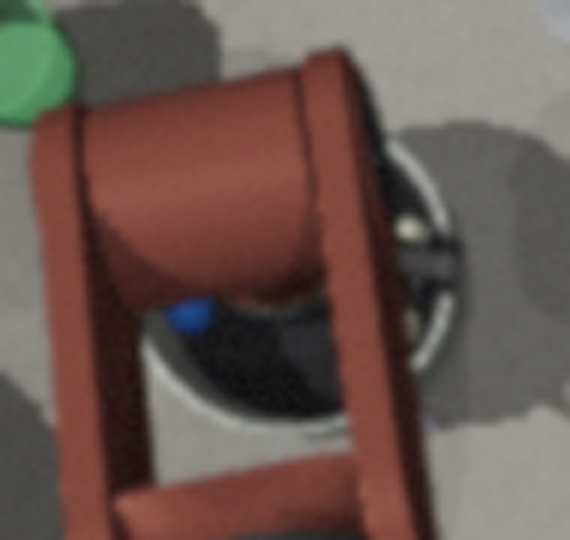

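The blues form a chain along the wall at roughly 106°, 77° and 50°. I'll lift to just above the floor, go to the middle and measure again.

```bash
python3 -m crank '[[[0,0,-4],[0,0,0],10],[[0,0,-4],[0,0,0],10],[[0,-8,0],[0,0,0],10],[[-3,-10,0],[0,0,0],10],[[-4,-10,0],[0,0,0],10],[[-7,-7,0],[0,0,0],10],[[-8,0,0],[0,0,0],10],[[0,0,0],[0,0,0],10]]'
python3 beads.py 0.047 b2; python3 pot.py
```

```text
clock: 18.95
tcp_pos: [0.5549, 0.2208, 0.1609]
tool_rot: [3.142, -0.004, -0.186]
force: [-0.0, 0.6, 6.9]
width: 0.0208
gripper_force: 89.8
top
side
pot [0.5782 0.2158] 0.0775 450
```

```bash
python3 -m crank '[[[0,0,-4],[0,0,0],10],[[10,0,0],[0,0,0],10],[[15,0,0],[0,0,0],10],[[15,0,0],[0,0,0],10],[[15,0,0],[0,0,0],10],[[0,0,0],[0,0,0],10]]'
python3 beads.py 0.047 b3
```

```text
clock: 19.6
tcp_pos: [0.6107, 0.2076, 0.1624]
tool_rot: [3.139, -0.002, -0.189]
force: [0.3, 0.4, 0.1]
width: 0.0209
gripper_force: 88.7
top
  (array([ 1., 57.]), 'ang', 89, 106, [222, 193, 10, 18])
side
  (array([35., 38.]), 'ang', 47, 19, [289, 302, 7, 5])
  (array([14., 46.]), 'ang', 73, 10, [298, 306, 6, 3])
```

```bash
python3 -m crank '[[[-13,-7,0],[0,0,0],10],[[-13,-7,0],[0,0,0],10],[[-12,-6.6,0],[0,0,0],10],[[-1,-5.2,0],[0,0,0],10],[[-1,-5.2,0],[0,0,0],10],[[-1,-5.2,0],[0,0,0],10],[[0,0,0],[0,0,0],10]]'
python3 beads.py 0.047 b4
```

```text
clock: 20.28
tcp_pos: [0.5752, 0.2531, 0.1641]
tool_rot: [3.14, -0.003, -0.186]
force: [-0.2, -0.9, -1.2]
width: 0.021
gripper_force: 88.7
top
  (array([37., 41.]), 'ang', 48, 39, [229, 186, 7, 7])
side
  (array([35., 39.]), 'ang', 48, 22, [289, 302, 7, 5])
```

```bash
python3 -m crank '[[[0.5,-4,0],[0,0,0],10],[[-0.6,-4,0],[0,0,0],10],[[-0.6,-3,0],[0,0,0],10],[[-0.6,-3,0],[0,0,0],10],[[0,0,0],[0,0,0],10]]'
python3 avg.py 2; python3 pot.py
```

```text
clock: 20.8
tcp_pos: [0.5775, 0.2647, 0.1637]
tool_rot: [3.137, -0.005, -0.187]
force: [2.1, -2.5, -1.3]
width: 0.0209
gripper_force: 88.7
F [ 2.21 -3.88 -1.52] sd [0.01 0.02 0.03] tcp [0.5773 0.2647 0.1638] t 20.9
pot [0.5781 0.2159] 0.0775 405
```

```bash
python3 -m crank '[[[4.3,-0.5,0],[0,0,0],10],[[4.3,-0.5,0],[0,0,0],10],[[4.3,0.3,0],[0,0,0],10],[[4.3,0.3,0],[0,0,0],10],[[4.2,1,0],[0,0,0],10],[[4.2,1,0],[0,0,0],10],[[3.9,1.8,0],[0,0,0],10],[[3.9,1.8,0],[0,0,0],10],[[0,0,0],[0,0,0],10]]'
python3 avg.py 1; python3 pot.py; python3 beads.py 0.047 b5
```

```text
clock: 21.7
tcp_pos: [0.6081, 0.2532, 0.1628]
tool_rot: [3.137, 0.0, -0.188]
force: [-1.4, -4.6, -0.8]
width: 0.0208
gripper_force: 88.7
F [-1.5  -4.99 -0.54] sd [0. 0. 0.] tcp [0.6079 0.2533 0.1629] t 21.75
pot [0.5789 0.2169] 0.0775 396
top
side
  (array([47., 31.]), 'ang', 33, 32, [284, 298, 7, 7])
```

```bash
python3 -m crank '[[[-3.9,7.2,0],[0,0,0],10],[[-3.9,7.2,0],[0,0,0],10],[[-3.9,7.2,0],[0,0,0],10],[[-3.9,7.2,-4],[0,0,0],10],[[-3.9,7.2,-10],[0,0,0],10],[[0,0,-20],[0,0,0],10],[[0,0,-25],[0,0,0],10],[[0,0,-25],[0,0,0],10],[[0,0,-25],[0,0,0],10],[[0,0,-20],[0,0,0],10]]'
python3 -m crank '[[[-3,20,0],[0,0,0],10],[[-6,35,0],[0,0,0],10],[[-6,35,0],[0,0,0],10],[[-6,35,0],[0,0,0],10],[[-6,35,0],[0,0,0],10],[[-6,35,0],[0,0,0],10],[[0,0,0],[0,0,0],10]]'
python3 beads.py 0.047 b6
python3 -c "
from goals import *
rel(g-z*.14+z*.019,RG); rel(g-z*.14+z*.019,R.from_euler('xyz',[np.pi,0,yaw]))"
```

```text
clock: 22.73
tcp_pos: [0.5826, 0.223, 0.2967]
tool_rot: [-3.141, -0.006, -0.188]
force: [0.2, 0.9, -0.8]
width: 0.0212
gripper_force: 88.7
clock: 23.32
tcp_pos: [0.5114, 0.0326, 0.2944]
tool_rot: [3.136, -0.003, -0.193]
force: [0.0, 1.6, -0.6]
width: 0.0209
gripper_force: 89.0
top
  (array([41., 45.]), 'ang', 48, 85, [224, 182, 14, 12])
  (array([-9., 62.]), 'ang', 98, 45, [222, 201, 7, 8])
side
  (array([47., 30.]), 'ang', 32, 14, [286, 298, 4, 6])
t 23.4167 shift mm [-32.7 236.7  55.4] rot [ 0.002  0.607 -0.002] force [ 0.4 -0.2 -0.9] w 0.0209
t 23.4167 shift mm [-32.7 236.7  55.4] rot [ 0.001 -0.004 -0.003] force [ 0.4 -0.2 -0.9] w 0.0209
```

View pics/b6.png

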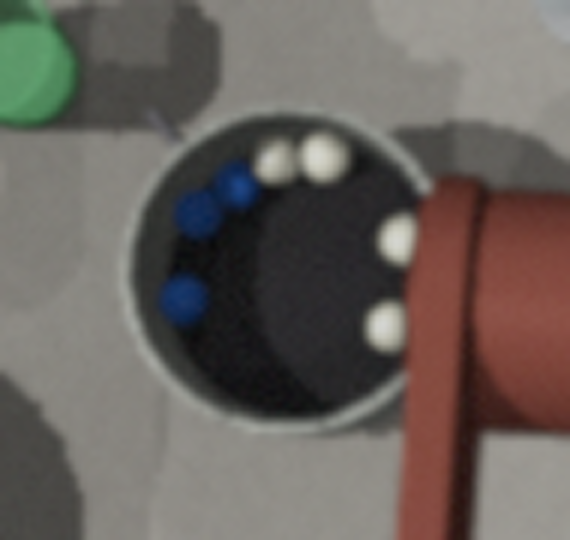

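The last look shows the far blue pair at crop (184,299) and (238,184). That is about 62–63 mm apart, only just enough, so I'll go back into the gap at a larger radius and push the leading pair further clockwise.

```bash
python3 -m crank '[[[5.3,-35,0],[0,0,0],10],[[5.3,-35,0],[0,0,0],10],[[5.3,-35,0],[0,0,0],10],[[5.3,-35,0],[0,0,0],10],[[5.3,-35,0],[0,0,0],10],[[5.3,-35,0],[0,0,0],10],[[0,0,0],[0,0,0],10]]'
python3 -m crank '[[[0,0,20],[0,0,0],10],[[0,0,25],[0,0,0],10],[[0,0,25],[0,0,0],10],[[0,0,25],[0,0,0],10],[[0,0,20],[0,0,0],10],[[0,0,10],[0,0,0],10],[[0,0,3],[0,0,0],10],[[0,0,0],[0,0,0],10]]'
python3 -c "
from goals import *
RV=R.from_euler('xyz',[np.pi,0,yaw])
for r,a in((40,78),(57,78),(57,70),(57,60),(57,50),(57,40)): rel([.578+r/1e3*np.cos(np.radians(a)),.2165+r/1e3*np.sin(np.radians(a)),.165],RV)"
```

```text
clock: 24.0
tcp_pos: [0.5845, 0.2455, 0.2926]
tool_rot: [-3.138, -0.002, -0.181]
force: [-1.2, -0.6, -1.4]
width: 0.0212
gripper_force: 89.4
clock: 24.67
tcp_pos: [0.5835, 0.2381, 0.1643]
tool_rot: [3.139, -0.001, -0.187]
force: [0.1, 0.8, -0.5]
width: 0.021
gripper_force: 89.5
t 24.6667 shift mm [ -0.5 -17.8  -0.8] rot [ 0.003 -0.001  0.001] force [ 0.1  0.8 -0.5] w 0.021
t 24.6667 shift mm [ -0.1 -34.8  -0.8] rot [ 0.003 -0.001  0.001] force [ 0.1  0.8 -0.5] w 0.021
t 24.6667 shift mm [  7.8 -34.   -0.8] rot [ 0.003 -0.001  0.001] force [ 0.1  0.8 -0.5] w 0.021
t 24.6667 shift mm [ 17.4 -31.6  -0.8] rot [ 0.003 -0.001  0.001] force [ 0.1  0.8 -0.5] w 0.021
t 24.6667 shift mm [ 26.5 -27.5  -0.8] rot [ 0.003 -0.001  0.001] force [ 0.1  0.8 -0.5] w 0.021
t 24.6667 shift mm [ 34.7 -21.9  -0.8] rot [ 0.003 -0.001  0.001] force [ 0.1  0.8 -0.5] w 0.021
```

```bash
python3 -m crank '[[[0,-9,0],[0,0,0],10],[[0,-9,0],[0,0,0],10],[[0,-8,0],[0,0,0],10],[[0,-8,0],[0,0,0],10],[[0,0,0],[0,0,0],10]]'
python3 avg.py 1
python3 -m crank '[[[4,0.4,0],[0,0,0],10],[[4,0.4,0],[0,0,0],10],[[4.8,1.2,0],[0,0,0],10],[[4.8,1.2,0],[0,0,0],10],[[4.5,2,0],[0,0,0],10],[[4.5,2,0],[0,0,0],10],[[0,0,0],[0,0,0],10]]'
python3 avg.py 1; python3 pot.py
```

```text
clock: 25.08
tcp_pos: [0.591, 0.2733, 0.1657]
tool_rot: [3.141, -0.003, -0.186]
force: [-1.4, 0.2, -1.4]
width: 0.0211
gripper_force: 89.3
F [ 0.02 -0.18 -1.45] sd [0. 0. 0.] tcp [0.5907 0.2723 0.1652] t 25.13
clock: 25.72
tcp_pos: [0.6133, 0.2562, 0.1632]
tool_rot: [3.133, 0.005, -0.189]
force: [-4.1, -2.9, -0.1]
width: 0.0209
gripper_force: 89.5
F [-3.82 -2.42  0.09] sd [0. 0. 0.] tcp [0.6131 0.2563 0.1631] t 25.77
pot [0.5844 0.2193] 0.0775 398
```

```bash
python3 -m crank '[[[-3.5,6.4,0],[0,0,0],10],[[-3.5,6.4,0],[0,0,0],10],[[-3.5,6.4,0],[0,0,0],10],[[-3.5,6.4,0],[0,0,0],10],[[-3.5,6.4,-10],[0,0,0],10],[[0,0,-20],[0,0,0],10],[[0,0,-25],[0,0,0],10],[[0,0,-25],[0,0,0],10],[[0,0,-25],[0,0,0],10],[[0,0,-25],[0,0,0],10]]'
python3 -m crank '[[[-3,20,0],[0,0,0],10],[[-6,35,0],[0,0,0],10],[[-6,35,0],[0,0,0],10],[[-6,35,0],[0,0,0],10],[[-6,35,0],[0,0,0],10],[[-6,35,0],[0,0,0],10],[[0,0,0],[0,0,0],10]]'
python3 beads.py 0.047 b7;python3 pot.py
python3 -c "
from goals import *
rel(g-z*.13+z*.019,RG)"
```

```text
clock: 26.65
tcp_pos: [0.5916, 0.2307, 0.2971]
tool_rot: [3.14, -0.003, -0.188]
force: [-0.0, -0.2, -1.6]
width: 0.0209
gripper_force: 89.3
clock: 27.23
tcp_pos: [0.521, 0.0405, 0.2962]
tool_rot: [3.135, -0.003, -0.193]
force: [1.1, 1.2, -0.7]
width: 0.0213
gripper_force: 89.5
top
  (array([57., 38.]), 'ang', 34, 83, [227, 177, 13, 12])
  (array([-0., 65.]), 'ang', 90, 43, [221, 198, 7, 8])
side
  (array([61., 23.]), 'ang', 21, 14, [280, 296, 5, 4])
pot [0.5845 0.2193] 0.0775 502
t 27.3833 shift mm [-35.4 247.3  65.3] rot [ 0.002  0.607 -0.   ] force [ 0.7 -0.1 -0.8] w 0.0212
```

Farthest blues are now about 70 mm apart, and the pot has shifted about 7 mm, which is fine. Next I'll check how the rod sits in the hand from depth, and tilt it for the return.

```bash
python3 -m crank '[[[0,0,0],[0,0.1,0],10],[[0,0,0],[0,0.1,0],10],[[0,0,0],[0,0.1,0],10],[[0,0,0],[0,0.1,0],10],[[0,0,0],[0,0.1,0],10],[[0,0,0],[0,0.107,0],10],[[0,0,0],[0,0,0],10]]'
cat > tip.py <<'E'
from goals import *;from h import *;from workcell import read_camera
for n in("side","top"):
    c=read_camera(n);s=ctrl.get_state();Rc=R.from_euler('xyz',s["tool_rot"])
    v,u=np.mgrid[0:400,0:640];P=depth(c,np.stack([u.ravel(),v.ravel()],1));L=Rc.inv().apply(P-s["tcp_pos"])*1e3
    L=L[(abs(L[:,0])<25)&(abs(L[:,1])<25)&(L[:,2]>25)&(L[:,2]<150)]
    if len(L)<10: print(n,len(L));continue
    print(n,len(L),"zmax",np.percentile(L[:,2],[90,98]).round(1),"x fit",np.polyfit(L[:,2],L[:,0],1).round(3),"y fit",np.polyfit(L[:,2],L[:,1],1).round(3),"med",np.median(L,0).round(1))
xt=RG.apply([1,0,0]);gm=np.array([.5167,-.2057,.1275]);rel(gm-z*.13+xt*.007,RG)
E
python3 tip.py
```

```text
clock: 27.97
tcp_pos: [0.5176, 0.0477, 0.289]
tool_rot: [3.137, -0.601, -0.182]
force: [-2.1, 0.1, -3.7]
width: 0.0208
gripper_force: 89.6
side 156 zmax [116.7 124.3] x fit [ 2.00e-03 -2.11e+00] y fit [ 3.000e-03 -4.494e+00] med [-1.5 -4.8 73.3]
top 84 zmax [113.  124.3] x fit [-0.013  0.807] y fit [-0.001  0.681] med [ 0.1  0.8 70.6]
t 28.0667 shift mm [-54.9 249.   31.2] rot [0.    0.006 0.003] force [ 1.4 -0.5  0.1] w 0.021
```

```bash
python3 -m crank '[[[-5,20,0],[0,0,0],10],[[-7,32,0],[0,0,0],10],[[-7,32,0],[0,0,0],10],[[-7,32,0],[0,0,0],10],[[-7,32,0],[0,0,0],10],[[-7,32,0],[0,0,0],10],[[-7,32,0],[0,0,0],10],[[-7,32,0],[0,0,0],10],[[-1,5,0],[0,0,0],10],[[0,0,0],[0,0,0],10]]'
python3 tip.py
```

```text
clock: 28.9
tcp_pos: [0.4327, -0.1944, 0.2668]
tool_rot: [3.138, -0.61, -0.19]
force: [-0.3, 0.1, -1.2]
width: 0.021
gripper_force: 89.7
side 128 zmax [114.5 123.6] x fit [-0.007  1.8  ] y fit [-2.000e-03 -2.092e+00] med [ 1.7 -2.7 72.4]
top 87 zmax [112.6 122.9] x fit [0.008 2.918] y fit [0.007 0.108] med [ 3.7  0.1 70.9]
t 29.0 shift mm [-3.1 -1.6 32. ] rot [0.002 0.001 0.002] force [-0.7  0.9 -1.3] w 0.0211
```

```bash
python3 -m crank '[[[-3,-1.5,5],[0,0,0],10],[[0,0,12],[0,0,0],10],[[0,0,12],[0,0,0],10],[[0,0,12],[0,0,0],10],[[0,0,12],[0,0,0],10],[[0,0,12],[0,0,0],10],[[0,0,12],[0,0,0],10],[[0,0,0],[0,0,0],10]]'
python3 tip.py|tail -1
python3 -m crank '[[[0,0,12],[0,0,0],10],[[0,0,12],[0,0,0],10],[[0,0,12],[0,0,0],10],[[0,0,12],[0,0,0],10],[[0,0,12],[0,0,0],10],[[0,0,10],[0,0,0],10],[[0,0,0],[0,0,0],10]]'
python3 -c "
from goals import *
rel([.5167,-.2057,.1275],RG)"
```

```text
clock: 29.67
tcp_pos: [0.4736, -0.194, 0.1968]
tool_rot: [-3.141, -0.605, -0.183]
force: [-0.0, 0.0, -0.7]
width: 0.0209
gripper_force: 89.5
t 29.7667 shift mm [  2.2   2.3 -46.3] rot [-0.001  0.004  0.004] force [-0.2  0.4 -0.2] w 0.0209
clock: 30.35
tcp_pos: [0.5129, -0.2037, 0.1413]
tool_rot: [3.14, -0.608, -0.185]
force: [-0.6, 1.0, -0.9]
width: 0.0208
gripper_force: 89.7
t 30.35 shift mm [-4.5  1.2 13.7] rot [0.    0.003 0.003] force [-0.6  1.  -0.9] w 0.0208
```

```bash
python3 -m crank '[[[-2,0.5,4],[0,0,0],10],[[-2,0.5,4],[0,0,0],10],[[0,0,4],[0,0,0],10],[[0,0,1.5],[0,0,0],10],[[0,0,0],[0,0,0],10],[[0,0,0],[0,0,0],10]]'
python3 avg.py 2; python3 -c "
from goals import *
rel([.5167,-.2057,.1275],RG)"
```

```text
clock: 30.85
tcp_pos: [0.5168, -0.2066, 0.1287]
tool_rot: [3.139, -0.609, -0.186]
force: [0.4, -0.1, -1.0]
width: 0.021
gripper_force: 89.7
F [-0.34 -0.73 -1.25] sd [0.48 0.23 0.33] tcp [ 0.5168 -0.2067  0.1289] t 30.95
t 30.95 shift mm [-1.  -0.9  0.9] rot [0.002 0.002 0.002] force [-0.8 -1.  -0.9] w 0.0208
```

Within 1 mm of the original seat. I'll press 1 mm more, release gently and back out along the axis.

```bash
python3 -m crank '[[[-1,-0.5,1],[0,0,0],10],[[0,0,0],[0,0,0],10],[[0,0,0],[0,0,0],30],[[0,0,0],[0,0,0],50],[[0,0,0],[0,0,0],85],[[0,0,0],[0,0,0],85],[[0,0,0],[0,0,0],85],[[0,0,0],[0,0,0],85]]'
python3 -m crank '[[[0,0,-5],[0,0,0],85],[[0,0,-15],[0,0,0],85],[[0,0,-20],[0,0,0],85],[[0,0,-20],[0,0,0],85],[[0,0,-20],[0,0,0],85],[[0,0,-20],[0,0,0],85],[[0,0,-20],[0,0,0],85],[[0,0,0],[0,0,0],85],[[0,0,0],[0,0,0],85]]'
python3 - <<'E'
from h import *;from workcell import read_camera
T=read_camera("top");S=read_camera("side")
mS,cS=corks(S,(325,135,353,165));print("side cork",cS,mS.sum());
mT,cT=corks(T,(380,205,402,240));print("top cork",cT,mT.sum(),tri(T,cT,S,cS))
E
python3 beads.py .047 b8; python3 pot.py
```

```text
clock: 31.62
tcp_pos: [0.5166, -0.206, 0.1272]
tool_rot: [3.139, -0.609, -0.186]
force: [0.4, -0.5, -0.1]
width: 0.0849
gripper_force: 0.0
clock: 32.37
tcp_pos: [0.4495, -0.1936, 0.2272]
tool_rot: [3.136, -0.612, -0.185]
force: [-0.0, -0.6, -0.1]
width: 0.0849
gripper_force: 0.0
side cork [342.38011696 150.14035088] 171
top cork [391.18548387 221.33870968] 124 (array([ 0.50467693, -0.20453592,  0.13988394]), np.float64(0.0007271576866728058))
top
  (array([56., 38.]), 'ang', 34, 93, [227, 177, 13, 12])
  (array([-0., 64.]), 'ang', 90, 52, [221, 198, 8, 8])
side
  (array([63., 25.]), 'ang', 22, 33, [278, 296, 7, 6])
  (array([48., 40.]), 'ang', 40, 12, [284, 303, 6, 4])
pot [0.5845 0.2193] 0.0775 511
```

```bash
python3 -c "
from workcell import ctrl
print(ctrl.job_done())"
```

```text
the job is handed in; nothing more can be done
None
```

I handed the job in, and the hand-in gave no verdict: over two clockwise rounds at about 10 N, farthest blue beads about 70 mm apart, rod released within 2 mm of its starting place in the holder, pot shifted about 7 mm, 32 s used.

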